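# Ratchet check of the blue-ringed haemostat

### The arm

A 6-joint arm with a two-finger parallel gripper is mounted at the origin on the work surface. World frame = base frame: x ahead of the robot, y to its left, z up, the work surface at z = 0. Lengths are in m, angles in rad, forces in N, time in s.
With the tool pointing down it reaches from about 0.25 to 0.775 m from the base axis. Payload 4 kg.
Tool frame: the origin (TCP) lies at the very end of the fingers, on their centre line; the grasp point (between the pads) lies 19 mm behind it (robot.tcp_to_grasp is the distance from the TCP to the grasp point, in m); z points along the fingers, y is the line along which they close (so a half turn about z gives the same grasp; the last joint's range is limited). The gripper opens to 94 mm and grips with 3 to 60 N. Pads are 16 mm wide; open, the fingers measure 119 mm over their backs; the gripper's body (75 mm by 177 mm) begins 78 mm behind the grasp point.
Start: joints at [1.037, 0.087, 1.371, -0, 1.684, -0.103], TCP at [0.23, 0.5, 0.206] pointing down, gripper open.
Joint ranges: [-3.1, 3.1], [-0.76, 2.03], [0.27, 2.55], [-1.08, 4.22], [0.17, 2.65], [-2.57, 2.57]. Speed limits (rad/s): [2.79, 2.79, 3.14, 3.14, 3.14, 3.14].

### API

Orientations are given as [roll, pitch, yaw] about the fixed x, y, z axes, in that order (R = Rz(yaw) Ry(pitch) Rx(roll)).
In Python, from bench import robot gives the robot as it stands.
- The arm moves only by the shell command python3 nudge.py FILE, which reads ROWS from the file FILE. ROWS is a JSON list of rows, 1 to 20 of them, each of 5 numbers: the finger opening in m, then dx, dy, dz in m, then a turn about the tool's z in rad; each row shifts and turns the commanded pose from where the row before left it, along the tool's axes as they then stand; what a row does not reach is not made up. A row lasts 1/12 s, in which the tool goes at most 0.0417 m and 0.125 rad, less where a joint would pass 70% of its speed; a pose out of reach is approached as far as the arm can. The fingers move at their own pace and stop on an object; the grip force is fixed at half the most. Time passes only in rows, so rows that do not move let the fingers close. It prints the time, the measured TCP pose, the force, the opening and the grip force at its end. Input that does not fit is refused with a message, and nothing moves.
- robot.get_obs(): the state, without advancing time (a new reading comes with each control period).
- robot.snapshot(name): name is "scene" or "top" or "wrist"; returns a dict with "color" (384x512x3 uint8, blue, green, red), "fx", "fy", "cx", "cy" (pixels), "extrinsics" (4x4, takes a point from world to camera coordinates). Camera axes: x right, y down, z forward; pixel columns grow to the right and rows downward; lengths in m; the calibration is good to about 2 mm. The wrist camera is an equidistant fisheye: a pixel r from the principal point sees the ray r / f radians off the axis. A picture is of the moment at which its call begins. There is no depth.
- robot.close_job(): hands the job in; it is judged then, once.
The state is a dict: "time": time; "joint_positions": joint angles; "qvel": joint speeds; "joint_torque": joint torques, N m; "tool_pos": TCP position; "ee_rot": TCP orientation; "wrist_force": force on the tool from outside, world axes, zero at the start; "wrist_torque": the same for the moment, N m; "width": finger opening in m; "finger_force": force on a finger pad.
Only numpy, scipy, OpenCV 4.12 (cv2) and the standard library are available. Lean on these libraries where they do the work, as an engineer would, in place of code of your own. Each camera call takes 0.05 s, during which the arm holds its last target. There are 200 camera calls.

### The job

Check the ratchet of the haemostat with the blue finger rings before it goes back into use: bring its two handles together until the ratchet catches, and let go so that it is seen to stay shut by itself. Then press the ring of its dark handle down until the ratchet lets go and the handles spring open again, and leave it open and untouched. Leave the red-ringed haemostat and the specimen jar alone.

Things in the scene. Friction and masses are not known exactly. Their poses are not given: they have to be found in the camera images.
- blue_holder: Fixed grey block (95 x 80 x 35 high) carrying a haemostat, screwed on flat at its pivot, 60 above the bench (screw head to 67). Origin on the bench under the pivot. +x: towards the jaws, over the block; the handles run 105 back along -x over free bench to two blue rings (outside 25.5, hole 14.5, 5.5 thick). Between them, at x -75, ratchet arms cross, top 66 above the bench.
- blue_swing (a joint): Bright steel handle of the blue-ringed haemostat; swings level about the pivot. 0 = open, as at the start; 0.15 rad = fully shut, a stop (15.7 mm of travel at the ring). A spring opens it (2 to 3 N at the ring). Past about 0.115 the ratchet has caught: let go, it stays near 0.11. Closing takes up to about 7 N at the ring; pushing on to the stop does no harm.
- blue_press (a joint): Dark steel handle of the same haemostat. It does not swing, it only flexes down about the pivot, against a spring. 0 = at rest, level; 0.11 rad = stop, ring 11.5 mm down. About 4 N on the ring takes it 5 mm down (0.045), where the ratchet lets go and the bright handle springs open; the stop takes about 7 N. Let go, it rises to rest.
- blue_swing_ring (a point): Centre of the bright handle's blue ring, on the holder's -y side (right-hand ring, seen from the rings towards the jaws), 60 mm above the bench. Ring centres are 45 mm apart when open (70 mm over both rings), 29 mm fully shut (54.5 over both, 3.5 between them). It closes towards the holder's +y.
- blue_press_ring (a point): Centre of the dark handle's blue ring, 60 mm above the bench at rest, ring top 63; at x -105, y +14.5 mm from the holder's origin (left-hand ring). Axes as the holder's: x from the rings towards the jaws, y from the bright ring towards this one. It is rigid sideways, so a squeeze must end midway between the shut rings, 14.5 mm towards -y from here.
- red_swing (a joint): Bright handle of a second haemostat, the same but with red rings, on its own block, on the robot's other side. 0 = open. To be left as it is.
- jar: Loose specimen jar with white lid, 54 mm across, 70 mm high, 120 g, on the bench between the two blocks. Origin at the centre of its underside. To be left where it is.

How it is judged:
On the way, in this order (a step that is already met when the one before it is completed fails the run):
1. the blue-ringed haemostat is shut on its ratchet and stays so with the robot not touching anything (value of joint blue_swing above 0.09 rad and contact force between the fingers and anything else below 0.2 N and value of joint blue_press below 0.02 rad), for 0.2 s.
2. its dark handle is pressed down (value of joint blue_press above 0.03 rad).
At the end, for the whole second after the job is handed in: The blue-ringed haemostat, shut on its ratchet and let go, then released by its dark handle, is open (bright handle within 0.03 rad of open, dark one within 0.02 rad of rest); the red-ringed one is open (within 0.03 rad) and the jar has moved less than 30 mm (value of joint each of blue_swing, red_swing below 0.03 rad and value of joint blue_press below 0.02 rad and distance of jar from where it was at the start of the episode below 0.03 m); the robot touches nothing.
It fails at once if the red-ringed haemostat is worked (its handle moved by more than 0.05 rad) (value of joint red_swing above 0.05 rad).
It fails at once if the specimen jar is knocked over or moved by more than 30 mm (distance of jar from where it was at the start of the episode above 0.03 m or angle between jar's own z axis and vertical above 0.5 rad).
It also fails if it takes over 32 s, if anything falls off the work surface, if the arm or the gripper's body presses on something with over 40 N, if the wrist force passes 120 N, or if a joint passes its speed limit or range.

## Working session

There is one attempt and no reset: what is moved stays moved. The work goes in short steps, Python scripts to look and compute and a shell command to move; the robot and the scene stay as the last step left them, time stands still between calls to the robot, and variables do not carry over. Pictures are saved under pics/ and viewed, at most 10 in all, crops included, and the job is handed in when it is done.

```bash
mkdir -p pics; ls; python3 - <<'E'
from bench import robot
import cv2,numpy as np
for n in("scene","top"):
    s=robot.snapshot(n);cv2.imwrite(f"pics/{n}0.png",s["color"]);print(n,s["fx"],s["fy"],s["cx"],s["cy"],np.round(s["extrinsics"],4).tolist())
o=robot.get_obs();print(o["time"],o["tool_pos"],o["ee_rot"],o["width"])
a=[cv2.imread(f"pics/{n}0.png") for n in("scene","top")]
cv2.imwrite("pics/both.png",cv2.resize(np.hstack(a),None,fx=.78,fy=.78))
E
```

```text
bench.py
nudge.py
pics
scene 390.89065411489236 390.89065411489236 255.51176835130258 195.6939363675226 [[-0.3319, 0.9432, -0.0143, 0.2435], [0.6492, 0.2174, -0.7288, -0.3308], [-0.6844, -0.2512, -0.6845, 1.2063], [0.0, 0.0, 0.0, 1.0]]
top 406.56497254447066 406.56497254447066 252.455754572621 184.64481274822805 [[-0.0166, -0.9997, 0.0192, -0.0355], [-0.9899, 0.0137, -0.1413, 0.5871], [0.141, -0.0214, -0.9898, 0.9722], [0.0, 0.0, 0.0, 1.0]]
0.1 [0.22946115 0.4993117  0.20443045] [-3.13960552e+00 -1.74708821e-04  2.71073279e+00] 0.09418637552746549
```

View pics/both.png

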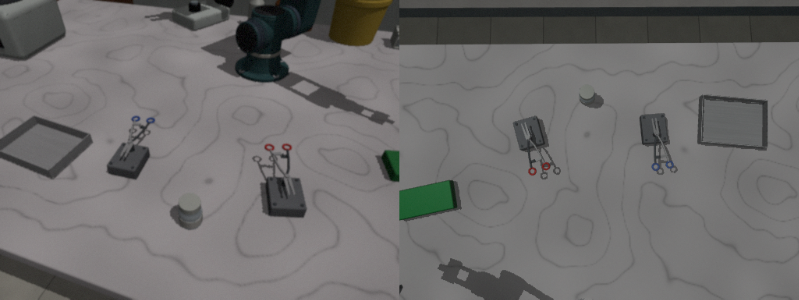

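Blue haemostat: scene about (183,150), top about (335,205) in full-size pixels, at world -y. Rings point towards the robot. Next, enlarged crops.

```bash
python3 - <<'E'
import cv2,numpy as np
a=cv2.imread("pics/scene0.png")[140:240,130:210];b=cv2.imread("pics/top0.png")[135:235,295:375]
cv2.imwrite("pics/crop.png",np.hstack([cv2.resize(i,(400,500),interpolation=cv2.INTER_CUBIC) for i in(a,b)]))
for n in("scene","top"):
    i=cv2.imread(f"pics/{n}0.png").astype(int);m=((i[...,0]-i[...,2]>40)&(i[...,0]-i[...,1]>20)).astype(np.uint8)
    k,l,st,c=cv2.connectedComponentsWithStats(m);print(n,[(st[j].tolist(),c[j].round(2)) for j in range(1,k) if st[j,4]>8])
E
```

```text
scene [([169, 149, 7, 6, 13], array([171.15, 150.85])), ([174, 150, 5, 5, 12], array([176.75, 152.25])), ([188, 151, 10, 7, 31], array([192.9 , 153.52]))]
top [([342, 206, 9, 10, 39], array([346.15, 210.74])), ([324, 209, 10, 10, 41], array([328.15, 213.49]))]
```

View pics/crop.png

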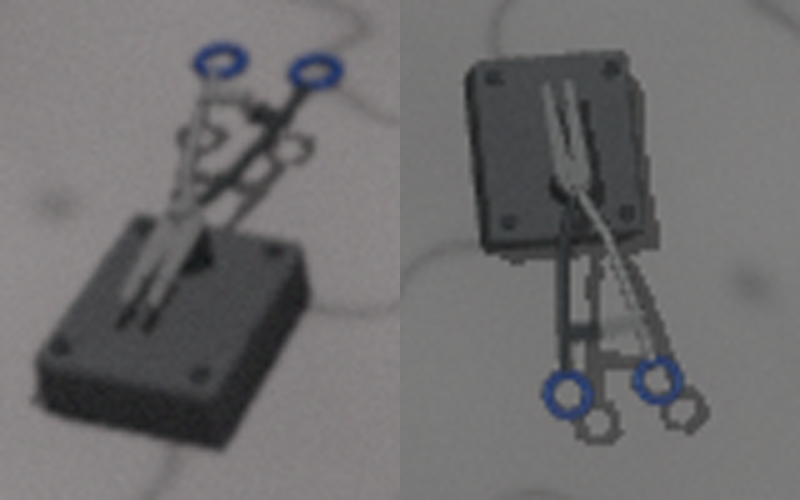

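Left (scene): bright ring at (173.5,151.7), dark ring at (192.9,153.7), pivot at about (166.5,182.5). Right (top): dark ring at (328.1,213.6), bright ring at (346.1,210.6), pivot at about (328.9,172). I'll triangulate these.

```bash
cat > h.py <<'E'
import numpy as np
from bench import robot
from scipy.spatial.transform import Rotation as R
K={}
S=dict(scene=(390.89,255.512,195.694,[[-0.3319, 0.9432, -0.0143, 0.2435], [0.6492, 0.2174, -0.7288, -0.3308], [-0.6844, -0.2512, -0.6845, 1.2063]]),
top=(406.565,252.456,184.645,[[-0.0166, -0.9997, 0.0192, -0.0355], [-0.9899, 0.0137, -0.1413, 0.5871], [0.141, -0.0214, -0.9898, 0.9722]]))
def ray(n,p):
    f,cx,cy,E=S[n];E=np.array(E);r=E[:,:3]
    return -r.T@E[:,3], r.T@np.array([(p[0]-cx)/f,(p[1]-cy)/f,1])
def tri(a,b):
    A=[];B=[]
    for n,p in(("scene",a),("top",b)):
        c,d=ray(n,p);d/=np.linalg.norm(d);P=np.eye(3)-np.outer(d,d);A.append(P);B.append(P@c)
    x,*_=np.linalg.lstsq(np.vstack(A),np.hstack(B),rcond=None);return x,np.linalg.norm(np.vstack(A)@x-np.hstack(B))
def atz(n,p,z):
    c,d=ray(n,p);return c+d*(z-c[2])/d[2]
def rel(p):  # target world -> tool axes
    o=robot.get_obs();return R.from_euler("xyz",o["ee_rot"]).inv().apply(np.array(p)-o["tool_pos"])
E
python3 - <<'E'
from h import *
np.set_printoptions(precision=4,suppress=True)
P={}
for k,a,b in(("bright",(173.5,151.7),(346.1,210.6)),("dark",(192.9,153.7),(328.1,213.6)),("pivot",(166.5,182.5),(328.9,172))):
    P[k]=tri(a,b)[0];print(k,tri(a,b),atz("top",b,.06),atz("scene",a,.06))
d=P["dark"]-P["bright"];print(np.linalg.norm(d[:2]),np.linalg.norm((P["dark"]-P["pivot"])[:2]))
E
```

```text
bright (array([ 0.5167, -0.271 ,  0.0613]), np.float64(0.00011354583447671638)) [ 0.5169 -0.2714  0.06  ] [ 0.5152 -0.2719  0.06  ]
dark (array([ 0.51  , -0.2263,  0.0615]), np.float64(0.0005705782184814324)) [ 0.5102 -0.227   0.06  ] [ 0.5082 -0.2269  0.06  ]
pivot (array([ 0.6134, -0.2345,  0.0597]), np.float64(0.0015298677597902336)) [ 0.6129 -0.2334  0.06  ] [ 0.6139 -0.2354  0.06  ]
0.04516955069860852 0.1037759372690242
```

Heights are 61 mm, ring spacing is 45.2 mm and pivot to ring is 104 mm, all matching the text; holder yaw is about 4°. First I turn the tool so its y axis lies along the holder's y.

```bash
echo '[[0.094,0,0,0,-0.125],[0.094,0,0,0,-0.125],[0.094,0,0,0,-0.125],[0.094,0,0,0,-0.125],[0.094,0,0,0,0]]' > path.dat && python3 nudge.py path.dat; python3 -c "
from h import *
print(rel([.511,-.2467,.16]),robot.get_obs()['joint_positions'],robot.get_obs()['ee_rot'])"
```

```text
time: 0.52
tool_pos: [0.2295, 0.4995, 0.2048]
ee_rot: [-3.141, -0.001, -3.07]
wrist_force: [0.5, 0.0, -0.4]
width: 0.0941
finger_force: 0.0
[-0.22772729 -0.76425603  0.04545405] [ 1.03690528e+00  8.75846618e-02  1.37158410e+00 -1.62603401e-05
  1.68362093e+00 -6.05073660e-01] [-3.14059895e+00 -6.67611757e-04 -3.07041219e+00]
```

```bash
echo '[[0.094,-0.0114,-0.0382,0.002,0],[0.094,-0.0114,-0.0382,0.002,0],[0.094,-0.0114,-0.0382,0.002,0],[0.094,-0.0114,-0.0382,0.002,0],[0.094,-0.0114,-0.0382,0.002,0],[0.094,-0.0114,-0.0382,0.002,0],[0.094,-0.0114,-0.0382,0.002,0],[0.094,-0.0114,-0.0382,0.002,0],[0.094,-0.0114,-0.0382,0.002,0],[0.094,-0.0114,-0.0382,0.002,0],[0.094,-0.0114,-0.0382,0.002,0],[0.094,-0.0114,-0.0382,0.002,0],[0.094,-0.0114,-0.0382,0.002,0],[0.094,-0.0114,-0.0382,0.002,0],[0.094,-0.0114,-0.0382,0.002,0],[0.094,-0.0114,-0.0382,0.002,0],[0.094,-0.0114,-0.0382,0.002,0],[0.094,-0.0114,-0.0382,0.002,0],[0.094,-0.0114,-0.0382,0.002,0],[0.094,-0.0114,-0.0382,0.002,0]]' > path.dat && python3 nudge.py path.dat; echo '[[0.094,0,0,0,0],[0.094,0,0,0,0]]' > path.dat && python3 nudge.py path.dat; python3 - <<'E'
from h import *
import cv2
print(rel([.511,-.2467,.16]),robot.get_obs()['joint_positions'])
s=robot.snapshot("wrist");print({k:s[k] for k in("fx","cx","cy")},np.round(s["extrinsics"],4).tolist())
cv2.imwrite("pics/w1.png",s["color"])
c=s["color"];
E=s["extrinsics"]
def proj(p):
    q=E[:3,:3]@p+E[:3,3];t=np.arctan2(np.hypot(q[0],q[1]),q[2]);return s["cx"]+s["fx"]*t*q[0]/np.hypot(q[0],q[1]),s["cy"]+s["fx"]*t*q[1]/np.hypot(q[0],q[1])
for p in([.5165,-.2713,.0605],[.510,-.2267,.0605],[.613,-.2345,.06]):print(proj(np.array(p)))
E
```

```text
time: 2.18
tool_pos: [0.5101, -0.2486, 0.1649]
ee_rot: [3.141, -0.0, -3.077]
wrist_force: [0.8, 0.1, 1.2]
width: 0.0943
finger_force: 0.0
time: 2.35
tool_pos: [0.5095, -0.2479, 0.1637]
ee_rot: [3.139, -0.003, -3.078]
wrist_force: [-0.2, 0.4, -0.7]
width: 0.0942
finger_force: 0.0
[-0.00154024  0.0011399   0.00365554] [-5.53152307e-01  1.38558877e-01  1.39695553e+00  3.78685600e-04
  1.60959810e+00 -2.18758352e+00]
{'fx': 297.3186396354542, 'cx': 254.50171951553622, 'cy': 197.40534622627652} [[-0.0645, 0.9979, 0.003, 0.2788], [0.972, 0.0622, 0.2267, -0.4921], [0.2261, 0.0175, -0.974, 0.2387], [0.0, 0.0, 0.0, 1.0]]
(np.float64(229.00604790783967), np.float64(204.26391710775746))
(np.float64(274.73389338713974), np.float64(200.67251334281963))
(np.float64(259.4394440044269), np.float64(291.19316027010996))
```

View pics/w1.png

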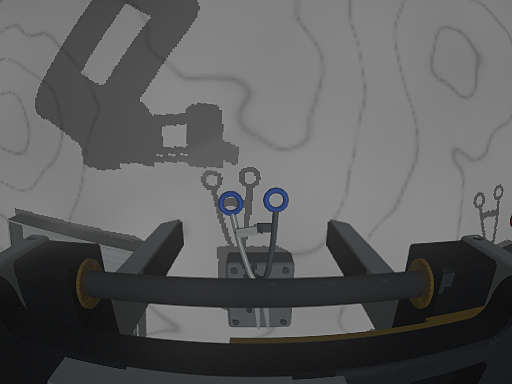

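Wrist view: bright ring at (230.5,203), dark ring at (276,199.5), within about 1.3 px of my prediction. The fingers stand clear on both sides, so I descend.

```bash
echo '[[0.094,0,0.001,0.03,0],[0.094,0,0.001,0.03,0],[0.094,0,0,0.03,0],[0.094,0,0,0.02,0],[0.094,0,0,0.008,0],[0.094,0,0,0,0],[0.094,0,0,0,0]]' > path.dat && python3 nudge.py path.dat; python3 -c "
from h import *
import cv2
print(rel([.5097,-.241,.046]))
s=robot.snapshot('wrist')['color'];cv2.imwrite('pics/w2.png',s)"
```

```text
time: 2.98
tool_pos: [0.5103, -0.2438, 0.0486]
ee_rot: [-3.141, 0.001, -3.072]
wrist_force: [0.8, 0.5, 0.9]
width: 0.094
finger_force: 0.0
[0.0003557  0.00287368 0.00263671]
```

View pics/w2.png

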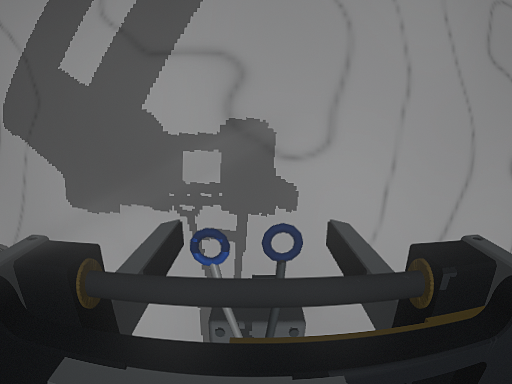

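Fingers straddle the rings: dark ring at (282,242), bright at (210,247), finger centre near column 255. The dark ring is 17 mm off centre, so I shift +2.8 mm and close gradually.

```bash
echo '[[0.09,0,0.0028,0.003,0],[0.08,0,0,0,0],[0.07,0,0,0,0],[0.065,0,0,0,0],[0.062,0,0,0,0],[0.059,0,0,0,0],[0.057,0,0,0,0],[0.055,0,0,0,0],[0.055,0,0,0,0],[0.055,0,0,0,0]]' > path.dat && python3 nudge.py path.dat
```

```text
time: 3.87
tool_pos: [0.5093, -0.2422, 0.0446]
ee_rot: [-3.141, -0.001, -3.073]
wrist_force: [-3.0, -2.8, 1.3]
width: 0.0548
finger_force: 2.4
```

```bash
echo '[[0.055,0,0.001,0,0],[0.053,0,0,0,0],[0.053,0,0,0,0],[0.053,0,0,0,0]]' > path.dat && python3 nudge.py path.dat; echo '[[0.06,0,0,0,0],[0.07,0,0,0,0],[0.08,0,-0.002,0,0],[0.094,0,-0.002,0,0],[0.094,0,0,0,0],[0.094,0,0,0,0],[0.094,0,0,0,0],[0.094,0,0,0,0]]' > path.dat && python3 nudge.py path.dat; python3 -c "
from h import *
import cv2
s=robot.snapshot('wrist')['color'];cv2.imwrite('pics/w3.png',s)"
```

```text
time: 4.2
tool_pos: [0.5095, -0.2416, 0.0444]
ee_rot: [-3.14, -0.0, -3.072]
wrist_force: [-3.0, -4.7, 0.4]
width: 0.053
finger_force: 6.7
time: 4.87
tool_pos: [0.5099, -0.2446, 0.0444]
ee_rot: [3.141, 0.0, -3.072]
wrist_force: [0.6, -0.3, 0.0]
width: 0.0943
finger_force: 0.0
```

View pics/w3.png

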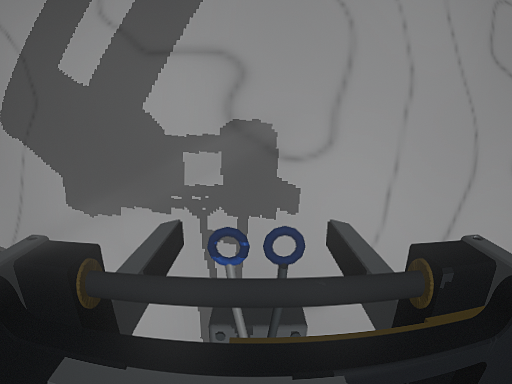

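Rings now at (228,245) and (284,245). That is 56 px apart, about 34 mm, against 33 mm expected at 0.11 rad, so it is shut on its ratchet with nothing touching. Next I rise, close the fingers and stand over the dark ring.

```bash
echo '[[0.094,0,0,-0.02,0],[0.094,0,0,-0.02,0],[0.05,0,0,-0.016,0],[0,0,0.011,0,0],[0,0,0.011,0,0],[0,0,0,0,0],[0,0,0,0,0],[0,0,0,0,0],[0,0,0,0,0]]' > path.dat && python3 nudge.py path.dat; python3 -c "
from h import *
import cv2
print(rel([.5095,-.223,.066]))
s=robot.snapshot('wrist');E=s['extrinsics']
def proj(p):
    q=E[:3,:3]@np.array(p)+E[:3,3];r=np.hypot(q[0],q[1]);t=np.arctan2(r,q[2]);return s['cx']+s['fx']*t*q[0]/r,s['cy']+s['fx']*t*q[1]/r
print(proj([.5097,-.2262,.0615]),proj(robot.get_obs()['tool_pos']))
cv2.imwrite('pics/w4.png',s['color'])"
```

```text
time: 5.67
tool_pos: [0.5078, -0.2226, 0.0993]
ee_rot: [3.141, -0.002, -3.072]
wrist_force: [-0.4, 1.4, 0.1]
width: 0.051
finger_force: 0.0
[-0.00172282 -0.00059563  0.03327458]
(np.float64(248.14538275491515), np.float64(220.67330566303133)) (np.float64(252.55518469758064), np.float64(236.34277103814196))
```

View pics/w4.png

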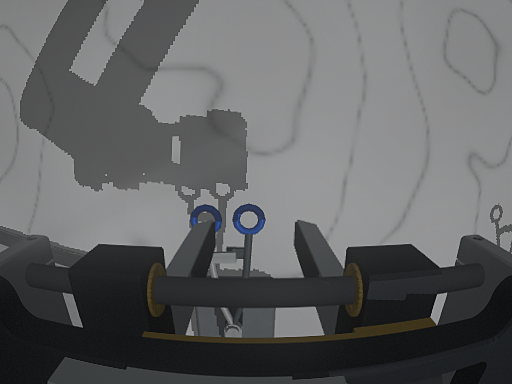

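Dark ring at (248.5,219), predicted (248.1,220.7). The bright ring at (206,218) is still shut. The fingers are still closing, so I wait and then go to just above the ring.

```bash
echo '[[0,-0.0017,-0.0005,0,0],[0,0,0,0,0],[0,0,0,0,0],[0,0,0,0,0],[0,0,0,0,0],[0,0,0,0,0],[0,0,0,0,0],[0,0,0,0.015,0],[0,0,0,0.012,0],[0,0,0,0,0],[0,0,0,0,0]]' > path.dat && python3 nudge.py path.dat
```

```text
time: 6.63
tool_pos: [0.5091, -0.2227, 0.0721]
ee_rot: [3.14, -0.002, -3.072]
wrist_force: [-0.2, -0.1, 0.5]
width: 0.0005
finger_force: 0.0
```

Press down in 4 mm steps.

```bash
echo '[[0,0,0,0.004,0],[0,0,0,0.004,0],[0,0,0,0.004,0],[0,0,0,0,0],[0,0,0,0,0]]' > path.dat && python3 nudge.py path.dat; echo '[[0,0,0,0.003,0],[0,0,0,0.002,0],[0,0,0,0,0],[0,0,0,0,0],[0,0,0,0,0]]' > path.dat && python3 nudge.py path.dat
```

```text
time: 7.05
tool_pos: [0.5103, -0.2234, 0.0617]
ee_rot: [-3.141, 0.001, -3.072]
wrist_force: [-0.3, 0.3, 0.6]
width: 0.0005
finger_force: 0.2
time: 7.47
tool_pos: [0.5104, -0.2234, 0.0571]
ee_rot: [-3.141, 0.001, -3.072]
wrist_force: [-0.1, 0.4, 4.4]
width: 0.0004
finger_force: 2.1
```

```bash
echo '[[0,0,0,0.003,0],[0,0,0,0,0],[0,0,0,0,0],[0,0,0,0,0]]' > path.dat && python3 nudge.py path.dat; echo '[[0,0,0,-0.01,0],[0,0,0,-0.01,0],[0,0,0,-0.03,0],[0,0,0,-0.03,0],[0,0,0,0,0],[0,0,0,0,0]]' > path.dat && python3 nudge.py path.dat; python3 -c "
from h import *
import cv2
s=robot.snapshot('wrist')['color'];cv2.imwrite('pics/w5.png',s)"
```

```text
time: 7.8
tool_pos: [0.5105, -0.2235, 0.0542]
ee_rot: [-3.141, 0.001, -3.072]
wrist_force: [0.3, 0.3, 5.7]
width: 0.0008
finger_force: 2.8
time: 8.3
tool_pos: [0.511, -0.2238, 0.136]
ee_rot: [-3.139, 0.004, -3.072]
wrist_force: [0.7, 0.5, -0.9]
width: 0.0003
finger_force: 0.0
```

View pics/w5.png

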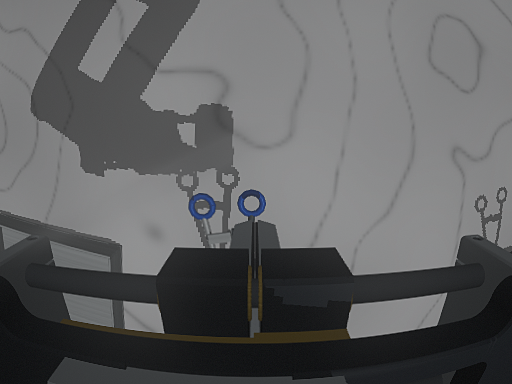

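Rings at (202,206) and (252,203): 50 px apart at 0.265 m depth, about 45 mm, so the haemostat is open again and clear of the tool. I hand in.

```bash
echo '[[0,0,0,-0.02,0],[0,0,0,0,0],[0,0,0,0,0],[0,0,0,0,0]]' > path.dat && python3 nudge.py path.dat; python3 -c "
from bench import robot
print(robot.close_job())"
```

```text
time: 8.68
tool_pos: [0.5093, -0.2229, 0.1517]
ee_rot: [3.14, -0.002, -3.072]
wrist_force: [-0.6, 0.3, -0.3]
width: 0.0008
finger_force: 0.0
the job is handed in; nothing more can be done
None
```

The blue-ringed haemostat's ratchet caught, stayed shut untouched and sprang open when its dark ring was pressed; I left it open, kept clear of the red one and the jar, and handed the job in at 8.7 s (no verdict was printed).

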